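# Twist a stuck beaker out of its clamped pot

### The job

The orange beaker is stuck in the steel pot held in the clamp. Take it by its rim, turn it under a light pull until you feel it let go, draw it out without hauling the pot up or wrenching it round in its springy clamp, and stand it upright in the middle of the hotplate's white plate. Leave everything else on the bench where it is.

Things in the scene. Friction and masses are not known exactly. Their poses are not given: they have to be found in the camera images.
- beaker_center (a point): centre (half-way up, on the axis, z up) of the orange plastic beaker stuck in the steel pot: straight round wall, 56 mm outside diameter, 95 mm tall, 3 mm wall, open top, about 120 g. It starts standing on the pot's floor, 55 mm deep, its rim 40 mm above the pot's rim. Near its foot are four nubs 90 degrees apart, 4.5 mm proud, 65 mm across in all.
- pot_mouth (a point): centre of the mouth, at rim height, z up, of the steel pot held in the clamp: 74 mm outside and 68 mm inside diameter, 60 mm tall. It starts with the beaker in it.
- pot_ribs (a point): point on the pot's axis at the height of the hidden ribs on its inner wall (6 mm thick, 35 mm below the mouth). The beaker's nubs are caught below them: 2 to 3 mm of play upwards, then it holds. It comes out only when turned about its axis, either way, until its nubs meet the four gaps 90 degrees apart (fitting over about 15 degrees).
- beaker_foot (a point): centre of the beaker's underside. The gaps' places cannot be measured, this frame does not tell them: they are felt by turning under a light upward pull. The nearest is 15 to 50 degrees away, one way or the other. Past the ribs (13 mm up) the beaker rises straight out with about 1.5 mm of play all round.
- stand_boss (a point): centre of the green boss on the clamp stand's rod, 105 mm from the pot's axis and 24 mm below the pot's rim. The grey base (210 by 150 mm) is fixed to the bench; the rod's top is 116 mm above the bench.
- clamp (a joint): how far the pot is lifted in its springy clamp (m): 0 at rest, upwards positive. It starts to rise at an upward pull of about 9 N and then gives 1 mm per newton; it springs back when let go. 12 mm or more ruins the clamp setting.
- pot (a joint): how far the pot is twisted round in its springy clamp (rad), 0 at rest, positive anticlockwise from above: it gives 1 degree per 0.07 N m and springs back. Turning the caught beaker under a light pull drags it only a few degrees; with the nubs in the gaps, turning on carries the pot along. More than 11 degrees (0.2 rad) either way ruins the clamp setting.
- hotplate_center (a point): centre of the upper surface of the square white plate (160 by 160 mm, 90 mm above the bench) of the hotplate, a white box of 230 by 180 mm with two black knobs at its front, fixed to the bench.
- wash_bottle: bystander: red plastic wash bottle, 76 mm wide, 185 mm tall; origin at the centre of its underside
- amber_bottle: bystander: amber glass bottle, 68 mm wide, 150 mm tall; origin at the centre of its underside
- spare_pot: bystander: empty steel pot, twin of the clamped one, 74 mm wide, 60 mm tall, standing loose on the bench; not part of the job; origin at the centre of its underside
- spare_beaker: bystander: empty blue plastic beaker, 56 mm wide, 95 mm tall, standing loose on the bench; not part of the job; origin at the centre of its underside
- grease_jar: bystander: white jar with yellow cap, 56 mm wide, 50 mm tall; origin at the centre of its underside
- spatula: bystander: steel spatula lying on the bench, 180 mm long; origin near its middle
- stopper: bystander: black rubber stopper, 36 mm wide, 30 mm tall; origin at the centre of its underside
Things that resemble listed ones, but are neither listed nor needed, are in the scene too. Of the things like the part that bears beaker_center, leave any that is turquoise; of the rest the larger one is meant.

How it is judged:
On the way:
1. the beaker is drawn clear out of the pot, upright (z of beaker_center in the frame of pot_mouth above 0.05 m and angle between beaker_center's own z axis and vertical below 0.5 rad), for 0.1 s.
At the end, for the whole second after the job is handed in: the orange beaker stands upright (within 7 degrees) and still on the hotplate's plate, its axis within 35 mm of the plate's centre, released; the pot is back down in its clamp (within 3 mm) (angle between beaker_center's own z axis and vertical below 0.12 rad and horizontal distance between beaker_center and hotplate_center below 0.035 m and z of beaker_center in the frame of hotplate_center between 0.043 and 0.053 m and linear speed of beaker below 0.02 m/s and value of joint clamp below 0.003 m and distance of hotplate_center from where it was at the start of the episode below 0.005 m); the robot touches nothing.
It fails at once if the pot is hauled up 12 mm or more in its clamp (value of joint clamp above 0.012 m).
It fails at once if the pot is wrenched round by more than 11 degrees in its clamp (value of joint pot above 0.2 rad or value of joint pot below -0.2 rad).
It fails at once if something else on the bench is moved by 30 mm or more (distance of any of wash_bottle, amber_bottle, spare_pot, spare_beaker, grease_jar, spatula, stopper from where it was at the start of the episode above 0.03 m).
It also fails if it takes over 72 s, if anything falls off the work surface, if the arm or the gripper's body presses on something with over 40 N, if the wrist force passes 120 N, or if a joint passes its speed limit or range.

### The arm

A 7-joint arm with a two-finger parallel gripper is mounted at the origin on the work surface. World frame = base frame: x ahead of the robot, y to its left, z up, the work surface at z = 0. Lengths are in m, angles in rad, forces in N, time in s.
With the tool pointing down it reaches from about 0.4 to 0.925 m from the base axis. Payload 5.6 kg.
Tool frame: the origin (TCP) lies on the centre line of the jaws, within the pads' length; the fingertips stand 22 mm ahead of it and the grasp point (between the pads) lies 3 mm ahead of it; y points along the fingers, x is the direction in which the jaws open and shut, and the axes are right-handed (so a half turn about y gives the same grasp; the last joint's range is limited). The gripper opens to 85 mm and grips with 20 to 120 N. Pads are 22 mm wide; open, the fingers measure 114 mm over their backs; the gripper's body (76 mm by 85 mm) begins 54 mm behind the grasp point. The pads swing forward as they close: fully open they stand 13 mm farther back than shut.
Start: joints at [1.123, 0.468, -0.012, 1.603, 0.006, 1.071, -0.056], TCP at [0.256, -0.597, 0.253] pointing down, gripper open.
Joint ranges: [-2.53, 2.53], [-0.31, 2.02], [-1.57, 1.55], [0.28, 2.44], [-1.29, 4.43], [0.15, 1.84], [-2.92, 2.92]. Speed limits (rad/s): [2.57, 2.57, 3.14, 3.14, 3.14, 3.14, 3.14].

### API

Orientations are given as a unit quaternion [w, x, y, z].
In Python, from plant import ctrl, capture, close_job gives the robot as it stands.
- The arm moves only by the tool apply_moves, never from a script. Its argument "motion" is one flat list of numbers, 5 for each row, row after row: the shift along the world's x, y, z as a fraction of full scale, then the turn about the world's z as a fraction of full scale, then the closure, from 0 (fully open) to 1 (shut). In form: [dx, dy, dz, turn, grip, dx, dy, dz, turn, grip, ...]. A call has 1 to 10 rows; each row shifts and turns the commanded pose from where the row before left it; what a row does not reach is not made up. Full scale, the value 1, is 0.1 m for a shift and 45 degrees for a turn. A row lasts 1/8 s, in which the tool goes at most 62.5 mm and 10.7 degrees, less where a joint would pass 70% of its speed; a pose out of reach is approached as far as the arm can. A call with a number of a shift or a turn outside -1 to 1 is refused whole. A call with a gripper value outside its range is refused whole. The fingers move at their own pace and stop on an object; "grip_force" is the grip in N (left out, the last holds). Time passes only in rows, so rows that do not move let the fingers close. It gives the time, the measured TCP pose, the force and the opening at its end, in the units of the state.
- ctrl.get_state(): the state, without advancing time (a new reading comes with each control period).
- capture(name): name is "scene" or "top" or "wrist"; returns a dict with "pixels" (420x560x3 uint8, red, green, blue), "camera_matrix" (3x3 intrinsics, pixels), "rvec" (rotation vector, rad) and "tvec" (3), from world to camera coordinates, as OpenCV has them. Camera axes: x right, y down, z forward; pixel columns grow to the right and rows downward; lengths in m; the calibration is good to about 2 mm. A picture is of the moment at which its call begins. There is no depth.
- close_job(): hands the job in, once; it reports no verdict.
The state is a dict: "t": time; "joint_positions": joint angles; "qd": joint speeds; "joint_torque": joint torques, N m; "eef_pos": TCP position; "tool_rot": TCP orientation; "wrist_force": force on the tool from outside, world axes, zero at the start; "torque": the same for the moment, N m; "finger_gap": finger opening in m.
Only numpy, scipy, OpenCV 4.12 (cv2) and the standard library are available. Lean on these libraries where they do the work, as an engineer would, in place of code of your own. Each camera call takes 0.05 s, during which the arm holds its last target. There are 200 camera calls.

## Working session

There is one attempt and no reset: what is moved stays moved. The work goes in short steps, Python scripts to look and compute and a tool call to move; the robot and the scene stay as the last step left them, time stands still between calls to the robot, and variables do not carry over. Pictures are saved under pics/ and viewed, about 8 in all and at most 12, crops included, and the job is handed in when it is done.

Besides the shell and the picture viewer there is one more tool, called after ">>>" in YAML: its name, and indented under it one key for each argument. apply_moves: Moves the arm, as the interface text tells. Shift numbers are shares of 0.1 m and turn numbers shares of 45 degrees, none past 1 either way. Its arguments: {"type":"object","properties":{"motion":{"type":"array"},"grip_force":{"type":"number"}},"required":["motion"]}

```bash
mkdir -p pics; cat > h.py <<'E'
import numpy as np,cv2
from plant import ctrl,capture,close_job
def snap(cam,name,crop=None,s=1):
    c=capture(cam); im=c["pixels"][:,:,::-1].copy(); np.save(f"pics/{name}.npy",c,allow_pickle=True)
    save(im,name,crop,s); return c
def save(im,name,crop=None,s=1):
    if crop: im=im[crop[1]:crop[3],crop[0]:crop[2]]
    cv2.imwrite(f"pics/{name}.png",cv2.resize(im,None,fx=s,fy=s,interpolation=cv2.INTER_CUBIC))
def ray(c,u,v,z):
    R=cv2.Rodrigues(np.array(c["rvec"],float))[0];t=np.array(c["tvec"],float).ravel()
    d=R.T@np.linalg.inv(np.array(c["camera_matrix"]))@[u,v,1];o=-R.T@t
    return o+d*(z-o[2])/d[2]
def proj(c,p):
    return cv2.projectPoints(np.array(p,float).reshape(-1,3),np.array(c["rvec"],float),np.array(c["tvec"],float),np.array(c["camera_matrix"],float),None)[0].reshape(-1,2)
def load(n): return np.load(f"pics/{n}.npy",allow_pickle=True).item()
E
python3 - <<'E'
from h import *
for n in("scene","top"): c=snap(n,n); R=cv2.Rodrigues(np.array(c["rvec"],float))[0]; print(n,-R.T@np.array(c["tvec"]).ravel(),R[2])
print(ctrl.get_state())
E
```

```text
scene [1.05968511 0.8108523  0.92652548] [-0.40619488 -0.62834542 -0.66346647]
top [0.39437967 0.04542857 1.27795151] [ 0.12543616  0.00195358 -0.99209977]
{'t': 0.1, 'joint_positions': array([ 1.12299272,  0.46832457, -0.01159062,  1.60353955,  0.00597344,
        1.07138626, -0.05631439]), 'qd': array([-0.00173741, -0.00126265,  0.00024977, -0.00337838, -0.00050292,
       -0.00083353,  0.00093769]), 'joint_torque': array([-2.95699247e-04, -5.33525598e+01,  2.13486969e-02, -2.51967412e+01,
        1.15436400e-02,  4.24276921e-03,  2.91934839e-05]), 'eef_pos': array([ 0.25575164, -0.59706155,  0.25240721]), 'tool_rot': array([ 0.59057074, -0.58999827,  0.38980946, -0.38881465]), 'wrist_force': array([-0.12564456, -0.20178474, -0.25094617]), 'torque': array([-0.07606246,  0.04332242, -0.01096624]), 'finger_gap': 0.08555044548624108}
```

View pics/scene.png

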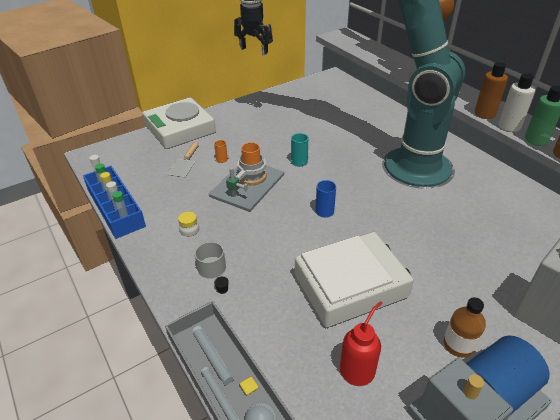

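View pics/top.png

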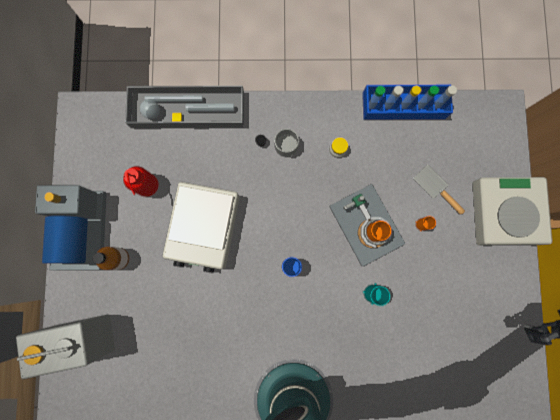

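Scene: orange beaker in the clamped pot at top (378,231) / scene (251,155). Lookalikes: a small orange cup at top (427,224) / scene (221,151) and a turquoise beaker at top (377,295). The one in the clamped pot fits because it is orange, the larger one and has the pot round it. I'll confirm in a crop and measure.

```bash
python3 - <<'E'
from h import *
a=load("scene")["pixels"][:,:,::-1];b=load("top")["pixels"][:,:,::-1]
f=lambda im,x,y:cv2.resize(im[y:y+80,x:x+100],None,fx=4,fy=4,interpolation=cv2.INTER_CUBIC)
g=lambda im,x,y:cv2.resize(im[y:y+100,x:x+100],None,fx=4,fy=4,interpolation=cv2.INTER_CUBIC)
cv2.imwrite("pics/cr.png",np.hstack([g(a,200,120),g(b,325,180)]))
for n,im,box in(("scene",a,(235,135,270,175)),("top",b,(360,215,400,250))):
    h=cv2.cvtColor(im,cv2.COLOR_BGR2HSV);m=cv2.inRange(h,(4,140,60),(16,255,255));x0,y0,x1,y1=box
    q=np.zeros_like(m);q[y0:y1,x0:x1]=m[y0:y1,x0:x1]
    ys,xs=np.nonzero(q);print(n,xs.min(),xs.max(),ys.min(),ys.max(),xs.mean(),ys.mean())
# plate: white top in top view
h=cv2.cvtColor(b,cv2.COLOR_BGR2HSV);m=cv2.inRange(h,(0,0,236),(180,22,255));m[:, :160]=0;m[:,245:]=0;m[:170]=0;m[275:]=0
cs=max(cv2.findContours(m,0,2)[0],key=cv2.contourArea);r=cv2.minAreaRect(cs);print(r)
c=load("top");P=[ray(c,*p,0.09) for p in cv2.boxPoints(r)];print(np.round(P,3),np.round(ray(c,*r[0],.09),3),[np.linalg.norm(P[i]-P[i-1]).round(3) for i in range(4)])
E
```

```text
scene 242 259 143 164 250.50833333333333 153.2722222222222
top 360 391 220 247 378.11737089201876 231.1338028169014
((199.83961486816406, 217.1886749267578), (54.91797637939453, 53.13652420043945), 10.61965560913086)
[[0.468 0.355 0.09 ]
 [0.619 0.331 0.09 ]
 [0.589 0.174 0.09 ]
 [0.438 0.201 0.09 ]] [0.528 0.265 0.09 ] [np.float64(0.157), np.float64(0.153), np.float64(0.16), np.float64(0.153)]
```

View pics/cr.png

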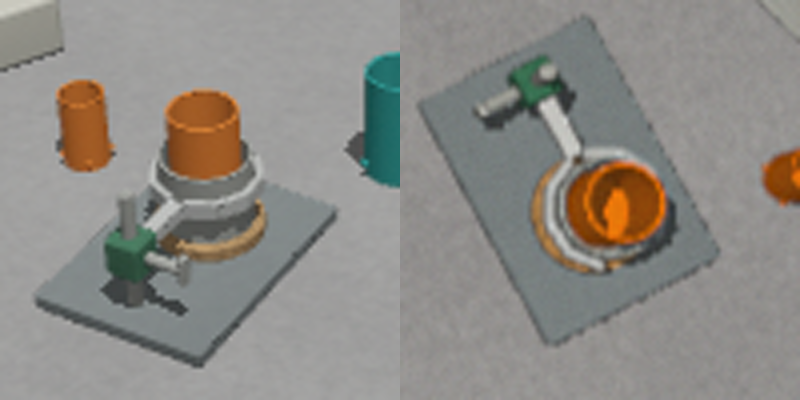

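The crop confirms it: the large orange beaker, with its rim centre about (250.8,147.8) in scene and (381.5,230.3) in top, is in the pot. The green boss is at top (359.5,199.5).

```bash
python3 - <<'E'
from h import *
a=load("scene");b=load("top")
def tri(pa,pb):
    Z=np.linspace(0,.3,301);e=[np.linalg.norm(ray(a,*pa,z)[:2]-ray(b,*pb,z)[:2]) for z in Z];z=Z[np.argmin(e)]
    return np.round((ray(a,*pa,z)+ray(b,*pb,z))/2,4),min(e)
r,e=tri((250.8,147.8),(381.5,230.3));print("rim",r,e)
s,e=tri((232,183),(359.5,199.5));print("boss",s,e)
# rim diameter check
print(ray(b,371.2,230,r[2])-ray(b,391.5,230,r[2]))
for z in(.13,.15,.17):print(ray(a,250.8,147.8,z),ray(b,381.5,230.3,z))
print("ang boss",np.degrees(np.arctan2(*(s-r)[[1,0]])),np.linalg.norm((s-r)[:2]))
for n,p,z in(("wash",(140,182),.1),("small",(427,224),.06),("blue",(291,266),.095),("turq",(377,294),.095)):print(n,ray(b,*p,z).round(3))
from scipy.spatial.transform import Rotation as Ro
q=ctrl.get_state()["tool_rot"];print(Ro.from_quat(np.roll(q,-1)).as_matrix().round(3))
E
```

```text
rim [ 0.4851 -0.2461  0.119 ] 0.0022043287750575587
boss [ 0.5816 -0.2002  0.056 ] 0.0023150757910454377
[0.00021824 0.05651567 0.        ]
[ 0.49221006 -0.23084313  0.13      ] [ 0.48490306 -0.24415894  0.13      ]
[ 0.50645882 -0.20468714  0.15      ] [ 0.48332593 -0.23911365  0.15      ]
[ 0.52070758 -0.17853116  0.17      ] [ 0.4817488  -0.23406835  0.17      ]
ang boss 25.43798784869537 0.10686000187160774
wash [0.629 0.438 0.1  ]
small [ 0.508 -0.396  0.06 ]
blue [0.388 0.005 0.095]
turq [ 0.31  -0.234  0.095]
[[ 0.394 -0.001  0.919]
 [-0.919  0.001  0.394]
 [-0.002 -1.    -0.   ]]
```

>>> apply_moves:
  motion: [0.33, 0.5, 0, 0, 0, 0.33, 0.5, 0, 0, 0, 0.33, 0.5, 0, 0, 0, 0.33, 0.5, 0, 0, 0, 0.33, 0.5, 0, 0, 0, 0.33, 0.5, 0, 0, 0, 0.31, 0.5, 0, 0, 0, 0, 0, 0, 0, 0, 0, 0, 0, 0, 0]

```text
t: 1.23
eef_pos: [0.4845, -0.2479, 0.2529]
tool_rot: [-0.59, 0.591, -0.39, 0.389]
wrist_force: [-0.0, -0.9, -0.1]
finger_gap: 0.0852
```

```bash
python3 - <<'E'
from h import *
c=snap("wrist","w1",None,1.4)
s=ctrl.get_state();print(s["t"],s["eef_pos"],s["joint_positions"],s["wrist_force"],proj(c,[[.485,-.246,.12],[.485,-.246,.08]]))
E
```

```text
1.275 [ 0.4840955  -0.24870334  0.2529813 ] [ 0.56617779  0.30202593 -0.18493759  1.85391334  0.06633691  0.9922858
 -0.8147732 ] [-0.14724181 -0.39860365  0.40146857] [[278.94017037 203.14809399]
 [279.12885233 190.3635885 ]]
```

View pics/w1.png

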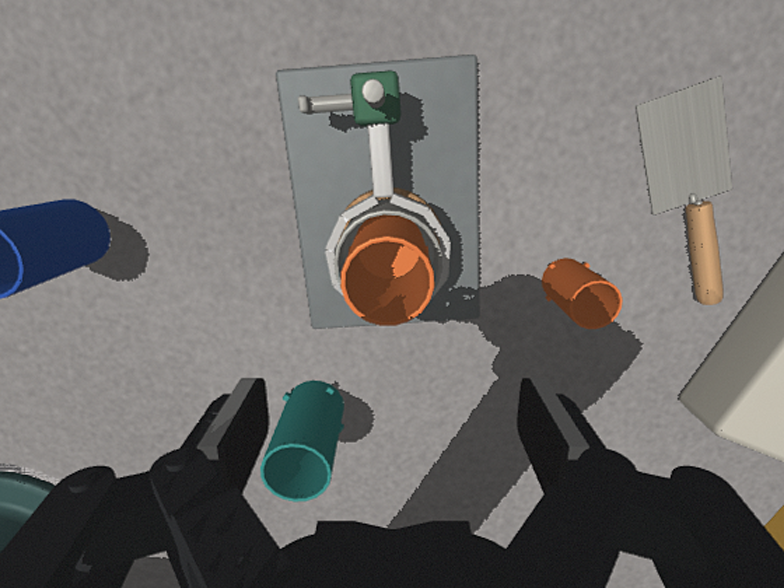

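Wrist view: the rim ellipse is centred at about (387,281)/1.4 = (276.4,200.7), some 2 px from my prediction. The way down is clear.

```bash
python3 - <<'E'
from h import *
c=load("w1");im=c["pixels"][:,:,::-1]
print(ray(c,276.4,200.7,.12),ray(c,341/1.4,280/1.4,.12),ray(c,434/1.4,280/1.4,.12))
p=proj(c,[[.485,-.246,.25]]);print(p, ctrl.get_state()["eef_pos"])
E
```

```text
[ 0.48615213 -0.24317347  0.12      ] [ 0.47578528 -0.21746929  0.12      ] [ 0.49791512 -0.26898839  0.12      ]
[[277.63758309 291.40738008]] [ 0.4840955  -0.24870334  0.2529813 ]
```

>>> apply_moves:
  motion: [0.02, 0.04, -0.4, 0, 0, 0, 0, -0.4, 0, 0, 0, 0, -0.3, 0, 0, 0, 0, -0.29, 0, 0, 0, 0, 0, 0, 0]
  grip_force: 40

```text
t: 1.9
eef_pos: [0.4845, -0.2445, 0.1123]
tool_rot: [-0.589, 0.59, -0.392, 0.388]
wrist_force: [0.6, 0.5, 0.5]
finger_gap: 0.0854
```

>>> apply_moves:
  motion: [0.015, 0, 0, 0, 0.2, 0, 0, 0, 0, 0.3, 0, 0, 0, 0, 0.5, 0, 0, 0, 0, 0.8, 0, 0, 0, 0, 0.8, 0, 0, 0, 0, 0.8]

```text
t: 2.65
eef_pos: [0.4893, -0.2437, 0.116]
tool_rot: [0.59, -0.59, 0.388, -0.39]
wrist_force: [-1.0, 1.2, 4.8]
finger_gap: 0.0557
```

```bash
python3 - <<'E'
from h import *
c=snap("scene","s2",(190,80,330,200),5)
s=ctrl.get_state();print(s)
E
```

```text
{'t': 2.7, 'joint_positions': array([ 0.53363846,  0.48856654, -0.16590708,  1.9519865 ,  0.11983314,
        0.70791399, -0.87006183]), 'qd': array([ 0.00212148, -0.00049192, -0.00124319,  0.00040875, -0.00057975,
       -0.00310275,  0.00145651]), 'joint_torque': array([ 2.50828313e-01, -4.49008405e+01, -1.45312060e+00, -1.79564524e+01,
        1.14246402e-01, -4.30572275e-01,  5.62929577e-03]), 'eef_pos': array([ 0.48925001, -0.24366565,  0.11597579]), 'tool_rot': array([ 0.59041505, -0.59024154,  0.38840452, -0.39008578]), 'wrist_force': array([-1.23524912,  1.68508711,  6.05832075]), 'torque': array([0.21372094, 0.28984685, 0.00863582]), 'finger_gap': 0.055855671597262214}
```

View pics/s2.png

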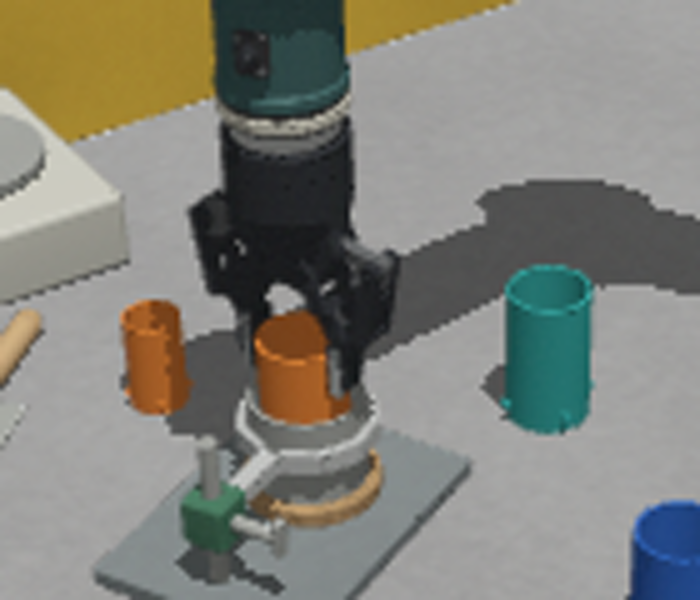

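The grip has closed on the rim (gap 55.7 mm). The fingers' forward swing pushes down with about 5 N. Next: ease up until a light pull shows.

>>> apply_moves:
  motion: [-0.02, -0.01, 0.04, 0, 0.8, 0, 0, 0, 0, 0.8, 0, 0, 0, 0, 0.8]

```text
t: 3.08
eef_pos: [0.4872, -0.2442, 0.118]
tool_rot: [0.591, -0.59, 0.389, -0.39]
wrist_force: [5.8, 0.7, -9.6]
finger_gap: 0.056
```

>>> apply_moves:
  motion: [0, 0, 0.03, 0, 0.8, 0, 0, 0, 0, 0.8, 0, 0, 0, 0, 0.8]

```text
t: 3.45
eef_pos: [0.4871, -0.2443, 0.1206]
tool_rot: [0.591, -0.59, 0.389, -0.39]
wrist_force: [6.9, 0.1, -13.0]
finger_gap: 0.0559
```

>>> apply_moves:
  motion: [0.015, 0, -0.04, 0, 0.8, 0, 0, 0, 0, 0.8, 0, 0, 0, 0, 0.8]

```text
t: 3.82
eef_pos: [0.4877, -0.2444, 0.1174]
tool_rot: [-0.59, 0.59, -0.39, 0.389]
wrist_force: [1.5, 1.2, -4.5]
finger_gap: 0.0558
```

>>> apply_moves:
  motion: [0, 0, 0, 0.04, 0.8, 0, 0, 0, 0.04, 0.8, 0, 0, 0, 0.04, 0.8, 0, 0, 0, 0.04, 0.8, 0, 0, 0, 0, 0.8]

```text
t: 4.45
eef_pos: [0.488, -0.2445, 0.1174]
tool_rot: [0.614, -0.614, 0.351, -0.351]
wrist_force: [2.3, 1.1, -2.2]
finger_gap: 0.0558
```

```bash
cat > st.py <<'E'
from h import *
from scipy.spatial.transform import Rotation as Ro
s=ctrl.get_state();M=Ro.from_quat(np.roll(s["tool_rot"],-1)).as_matrix()
print(s["t"],s["eef_pos"].round(4),"yaw",np.degrees(np.arctan2(M[1,0],M[0,0])).round(2),s["wrist_force"].round(2),s["torque"].round(3))
E
python3 st.py
```

```text
4.45 [ 0.488  -0.2445  0.1174] yaw -59.59 [ 2.26  1.11 -2.23] [ 0.393 -0.456 -0.07 ]
```

>>> apply_moves:
  motion: [0.01, 0, 0.01, 0.04, 0.8, 0, 0, 0, 0.04, 0.8, 0, 0, 0, 0.04, 0.8, 0, 0, 0, 0.04, 0.8, 0, 0, 0, 0, 0.8]

```text
t: 5.08
eef_pos: [0.4886, -0.2445, 0.118]
tool_rot: [-0.634, 0.634, -0.312, 0.312]
wrist_force: [0.7, 1.5, -9.6]
finger_gap: 0.0556
```

```bash
python3 st.py
```

```text
5.075 [ 0.4886 -0.2445  0.118 ] yaw -52.4 [ 0.72  1.47 -9.6 ] [ 0.116 -0.376 -0.118]
```

>>> apply_moves:
  motion: [0, 0, -0.003, 0.04, 0.8, 0, 0, 0, 0.04, 0.8, 0, 0, 0, 0.04, 0.8, 0, 0, 0, 0.04, 0.8, 0, 0, 0, 0, 0.8]

```text
t: 5.7
eef_pos: [0.4889, -0.2444, 0.1182]
tool_rot: [0.653, -0.653, 0.272, -0.272]
wrist_force: [-0.4, 2.6, -5.0]
finger_gap: 0.0555
```

```bash
python3 st.py
```

```text
5.7 [ 0.4889 -0.2444  0.1182] yaw -45.18 [-0.39  2.59 -4.95] [ 0.409  0.228 -0.014]
```

>>> apply_moves:
  motion: [-0.005, 0, 0.02, 0, 0.8, 0, 0, 0, 0, 0.8]

```text
t: 5.95
eef_pos: [0.4885, -0.2445, 0.1198]
tool_rot: [0.653, -0.653, 0.272, -0.272]
wrist_force: [1.1, 0.3, -10.9]
finger_gap: 0.0557
```

```bash
python3 st.py
```

```text
5.95 [ 0.4885 -0.2445  0.1198] yaw -45.21 [  1.12   0.27 -10.93] [ 0.137 -0.298 -0.046]
```

>>> apply_moves:
  motion: [0, 0, -0.01, 0.04, 0.8, 0, 0, 0, 0.04, 0.8, 0, 0, 0, 0.04, 0.8, 0, 0, 0, 0.04, 0.8, 0, 0, 0, 0, 0.8]

```text
t: 6.58
eef_pos: [0.489, -0.2444, 0.1197]
tool_rot: [0.669, -0.669, 0.23, -0.231]
wrist_force: [-1.5, 2.9, -0.6]
finger_gap: 0.056
```

```bash
python3 st.py
```

```text
6.575 [ 0.489  -0.2444  0.1197] yaw -37.97 [-1.48  2.87 -0.59] [ 0.765  0.213 -0.081]
```

The pull dropped to 0.6 N after about 29°, so it has probably let go. Testing with a gentle lift.

>>> apply_moves:
  motion: [-0.005, -0.005, 0.03, 0, 0.8, 0, 0, 0, 0, 0.8]

```text
t: 6.82
eef_pos: [0.4886, -0.2449, 0.1225]
tool_rot: [0.669, -0.668, 0.23, -0.231]
wrist_force: [0.8, 2.8, 0.2]
finger_gap: 0.0554
```

```bash
python3 st.py
```

```text
6.825 [ 0.4886 -0.2449  0.1225] yaw -38.0 [0.76 2.84 0.16] [ 0.893 -0.227  0.045]
```

>>> apply_moves:
  motion: [0, 0.005, 0, 0.06, 0.8, 0, 0.005, 0.03, 0, 0.8, 0, 0, 0.03, 0, 0.8, 0, 0, 0, 0, 0.8]

```text
t: 7.32
eef_pos: [0.4884, -0.2442, 0.1285]
tool_rot: [-0.674, 0.674, -0.214, 0.215]
wrist_force: [1.3, 2.2, 0.6]
finger_gap: 0.0559
```

```bash
python3 st.py
```

```text
7.325 [ 0.4884 -0.2442  0.1285] yaw -35.34 [1.31 2.25 0.62] [ 0.629 -0.33   0.001]
```

>>> apply_moves:
  motion: [0, 0, 0.05, 0, 0.8, 0, 0, 0.05, 0, 0.8, 0, 0, 0.06, 0, 0.8]

```text
t: 7.7
eef_pos: [0.4879, -0.244, 0.1443]
tool_rot: [-0.674, 0.674, -0.214, 0.214]
wrist_force: [1.8, 1.7, -2.9]
finger_gap: 0.0555
```

```bash
python3 - <<'E'
import st
from h import *
snap("scene","s3",(190,60,330,180),5)
E
```

```text
7.7 [ 0.4879 -0.244   0.1443] yaw -35.32 [ 1.81  1.68 -2.9 ] [ 0.475 -0.331  0.001]
```

View pics/s3.png

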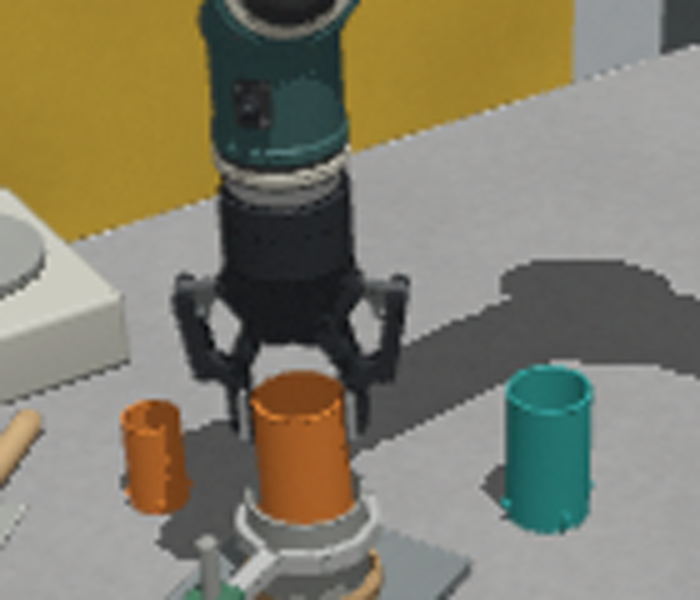

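The beaker is rising with the gripper and the pot is staying down. Drawing it clear.

>>> apply_moves:
  motion: [0, 0, 0.08, 0, 0.8, 0, 0, 0.08, 0, 0.8, 0, 0, 0.1, 0, 0.8, 0, 0, 0.15, 0, 0.8, 0, 0, 0.25, 0, 0.8, 0, 0, 0.3, 0, 0.8, 0, 0, 0.24, 0, 0.8, 0, 0, 0, 0, 0.8, 0, 0, 0, 0, 0.8]

```text
t: 8.88
eef_pos: [0.4874, -0.244, 0.2634]
tool_rot: [-0.674, 0.674, -0.215, 0.214]
wrist_force: [0.3, 0.5, -2.0]
finger_gap: 0.0557
```

```bash
python3 st.py
```

```text
8.875 [ 0.4874 -0.244   0.2634] yaw -35.32 [ 0.25  0.47 -1.98] [ 0.017 -0.034 -0.038]
```

>>> apply_moves:
  motion: [0.03, 0.3, 0, 0, 0.8, 0.04, 0.5, 0, 0, 0.8, 0.04, 0.5, 0, 0, 0.8, 0.04, 0.5, 0, 0, 0.8, 0.04, 0.5, 0, 0, 0.8, 0.04, 0.5, 0, 0, 0.8, 0.04, 0.5, 0, 0, 0.8, 0.04, 0.5, 0, 0, 0.8, 0.04, 0.5, 0, 0, 0.8, 0.04, 0.4, 0, 0, 0.8]

```text
t: 10.12
eef_pos: [0.5261, 0.2278, 0.2625]
tool_rot: [-0.674, 0.674, -0.215, 0.213]
wrist_force: [-0.2, -0.8, -1.1]
finger_gap: 0.0558
```

>>> apply_moves:
  motion: [0, 0.2, 0, 0, 0.8, 0, 0.12, 0, 0, 0.8, 0, 0, -0.3, 0, 0.8, 0, 0, -0.3, 0, 0.8, 0, 0, 0, 0, 0.8, 0, 0, 0, 0, 0.8]

```text
t: 10.88
eef_pos: [0.5277, 0.2575, 0.2049]
tool_rot: [0.674, -0.673, 0.215, -0.215]
wrist_force: [0.9, 1.2, -0.6]
finger_gap: 0.0555
```

```bash
python3 - <<'E'
import st
from h import *
a=snap("scene","s4")["pixels"][:,:,::-1];b=snap("top","t4")["pixels"][:,:,::-1]
f=lambda im,x,y:cv2.resize(im[y:y+150,x:x+130],None,fx=3,fy=3,interpolation=cv2.INTER_CUBIC)
cv2.imwrite("pics/p4.png",np.hstack([f(a,290,170),f(b,140,150)]))
E
```

```text
10.875 [0.5277 0.2575 0.2049] yaw -35.38 [ 0.9   1.22 -0.61] [ 0.073 -0.016  0.02 ]
```

View pics/p4.png

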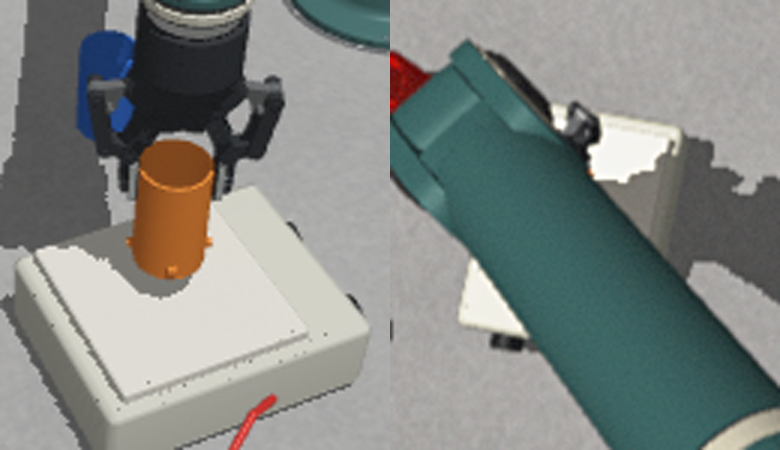

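The beaker hangs upright over the plate. Plate corners in scene: left (302.7,254.3), right (392.7,281). Cross-checking the centre from these.

```bash
python3 - <<'E'
from h import *
c=load("s4");L,R,F=[ray(c,290+u/3,170+v/3,.09) for u,v in((38,253),(308,333),(127,398))]
print(L,R,F,(L+R)/2)
E
```

```text
[0.59355405 0.18023664 0.09      ] [0.47225248 0.36255778 0.09      ] [0.62342965 0.33389142 0.09      ] [0.53290326 0.27139721 0.09      ]
```

>>> apply_moves:
  motion: [0.02, 0.1, -0.1, 0, 0.8, 0, 0, -0.08, 0, 0.8, 0, 0, -0.02, 0, 0.8, 0, 0, 0, 0, 0.8]

```text
t: 11.48
eef_pos: [0.5288, 0.2679, 0.1836]
tool_rot: [-0.674, 0.674, -0.215, 0.214]
wrist_force: [-0.1, 0.8, -1.5]
finger_gap: 0.0559
```

>>> apply_moves:
  motion: [0, 0, -0.02, 0, 0.8, 0, 0, 0, 0, 0.8, 0, 0, 0, 0, 0.8]

```text
t: 11.85
eef_pos: [0.529, 0.2679, 0.1821]
tool_rot: [0.674, -0.674, 0.214, -0.215]
wrist_force: [-0.3, 0.4, -1.7]
finger_gap: 0.0558
```

>>> apply_moves:
  motion: [0, 0, -0.02, 0, 0.8, 0, 0, 0, 0, 0.8, 0, 0, 0, 0, 0.8]

```text
t: 12.22
eef_pos: [0.5289, 0.268, 0.18]
tool_rot: [-0.674, 0.674, -0.214, 0.214]
wrist_force: [0.0, -0.2, -1.9]
finger_gap: 0.0555
```

>>> apply_moves:
  motion: [0, 0, -0.015, 0, 0.8, 0, 0, 0, 0, 0.8, 0, 0, 0, 0, 0.8]

```text
t: 12.6
eef_pos: [0.5289, 0.268, 0.1785]
tool_rot: [-0.674, 0.674, -0.214, 0.214]
wrist_force: [-0.3, -0.2, -0.5]
finger_gap: 0.0558
```

>>> apply_moves:
  motion: [0, 0, -0.015, 0, 0.8, 0, 0, 0, 0, 0.8, 0, 0, 0, 0, 0.8]

```text
t: 12.98
eef_pos: [0.5289, 0.268, 0.177]
tool_rot: [-0.674, 0.674, -0.214, 0.214]
wrist_force: [0.4, -0.6, -1.0]
finger_gap: 0.0558
```

>>> apply_moves:
  motion: [0, 0, -0.01, 0, 0.8, 0, 0, 0, 0, 0.8, 0, 0, 0, 0, 0.8]

```text
t: 13.35
eef_pos: [0.5289, 0.268, 0.176]
tool_rot: [-0.674, 0.674, -0.214, 0.214]
wrist_force: [-0.4, -0.1, -2.7]
finger_gap: 0.0559
```

>>> apply_moves:
  motion: [0, 0, -0.015, 0, 0.8, 0, 0, 0, 0, 0.8, 0, 0, 0, 0, 0.8]

```text
t: 13.72
eef_pos: [0.5292, 0.2683, 0.1752]
tool_rot: [0.674, -0.674, 0.214, -0.215]
wrist_force: [-1.7, -0.8, 5.6]
finger_gap: 0.0557
```

>>> apply_moves:
  motion: [0, 0, -0.01, 0, 0.8, 0, 0, 0, 0, 0.8, 0, 0, 0, 0, 0.8]

```text
t: 14.1
eef_pos: [0.5293, 0.2686, 0.1751]
tool_rot: [0.674, -0.673, 0.214, -0.215]
wrist_force: [-3.1, -1.2, 11.0]
finger_gap: 0.0557
```

```bash
python3 - <<'E'
import st
from h import *
snap("scene","s5",(290,170,410,280),6)
E
```

```text
14.1 [0.5293 0.2686 0.1751] yaw -35.3 [-3.07 -1.18 11.03] [-0.39   0.614 -0.075]
```

View pics/s5.png

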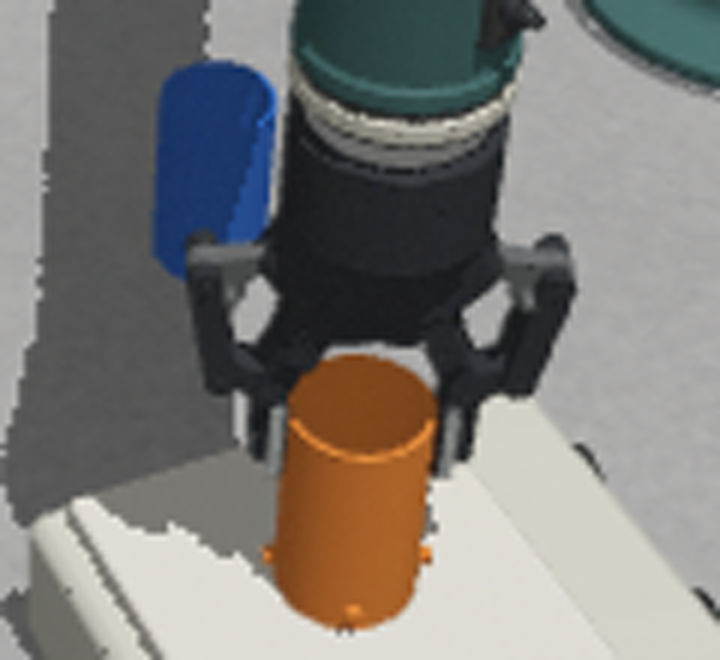

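It has touched down: the beaker stands on the plate, and the pushing force is 11 N. Easing off, opening and withdrawing straight up.

>>> apply_moves:
  motion: [0, 0, 0.015, 0, 0.8, 0, 0, 0, 0, 0.8, 0, 0, 0, 0, 0.3, 0, 0, 0, 0, 0.2, 0, 0, 0, 0, 0, 0, 0, 0, 0, 0, 0, 0, 0, 0, 0]

```text
t: 15.02
eef_pos: [0.529, 0.268, 0.1749]
tool_rot: [-0.674, 0.674, -0.214, 0.214]
wrist_force: [-0.7, -0.2, -0.2]
finger_gap: 0.0854
```

>>> apply_moves:
  motion: [0, 0, 0.1, 0, 0, 0, 0, 0.2, 0, 0, 0, 0, 0.4, 0, 0, 0, 0, 0.4, 0, 0, -0.4, -0.3, 0.2, 0, 0, -0.4, -0.4, 0, 0, 0, -0.4, -0.4, 0, 0, 0, 0, -0.4, 0, 0, 0, 0, 0, 0, 0, 0, 0, 0, 0, 0, 0]

```text
t: 16.27
eef_pos: [0.4093, 0.1189, 0.3062]
tool_rot: [0.674, -0.673, 0.214, -0.215]
wrist_force: [0.2, 0.6, -0.7]
finger_gap: 0.0857
```

```bash
python3 - <<'E'
import st
from h import *
a=snap("scene","s6")["pixels"][:,:,::-1];b=snap("top","t6")["pixels"][:,:,::-1]
cv2.imwrite("pics/p6.png",np.hstack([cv2.resize(a[120:320,190:430],None,fx=1.65,fy=1.65),cv2.resize(b[150:350,140:380],None,fx=1.65,fy=1.65)]))
c=load("s6");print("expected foot/rim px",proj(c,[[.53,.268,.09],[.53,.268,.185]]),proj(load("t6"),[[.53,.268,.185]]))
E
```

```text
16.275 [0.4093 0.1189 0.3062] yaw -35.28 [ 0.17  0.56 -0.67] [ 0.043 -0.005 -0.   ]
expected foot/rim px [[346.37981764 265.85015064]
 [349.74945787 237.12328391]] [[192.29202179 212.36940805]]
```

View pics/p6.png

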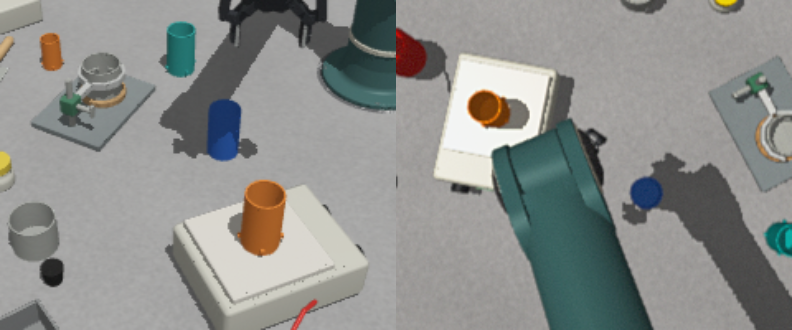

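The beaker stands upright in the middle of the plate: its rim is at scene (350.6,238.8), against (349.7,237.1) expected. The pot is empty and seated, nothing else has moved and the gripper is clear.

```bash
python3 -c "
from h import *
print(close_job())"
```

```text
the job is handed in; nothing more can be done
None
```

The orange beaker is out of the clamped pot and standing upright near the middle of the hotplate's white plate. I handed the job in at about 16 s.

- **Freeing it:** I gripped it across the rim at 40 N and turned it anticlockwise under a mostly 2–10 N pull. It let go after about 29°, when the pull fell to about 0.6 N. The pull peaked briefly at 13 N, which by the clamp's figures lifts the pot about 4 mm, below the 12 mm limit. The highest twisting moment I read was 0.12 N m, about 2° of twist.
- **Placing it:** I drew it straight up, carried it over and lowered it until it touched. Then I eased off, opened the gripper and moved away.
- **Last checks:** In the final pictures the beaker's rim is within about 2 px of where it should be, and the pot is empty and looks back at rest. The bystanders in view look unmoved, and the gripper is clear.
- **What disagreed:**
    - Two measurements of the plate centre differed by about 8 mm; I placed the beaker between them, well inside the 35 mm allowed.
    - Touchdown came about 6 mm lower than I calculated. The likely cause is a slight slip in the grip.

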